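Open the combination padlock and take it off the hasp

TASK

The key box on the bench is shut by a hasp and a combination padlock that lies dial up in a shallow holder. Turn the padlock's dial clockwise, feeling the clicks, until its white pointer line stands in the click at the long mark (pointing at the shackle), then pull the shackle straight out of the lock as far as it goes, so that its short leg leaves the staple. Then take the open lock out of the holder and finish while holding it up in the gripper, still and level with the dial on top, its underside at least 10 cm above the bench; do not push the loose weight, steel block and binder clip around.

Things in the scene. Friction and masses are not known exactly. Their poses are not given: they have to be found in the camera images.
- holder: Fixed grey holder. Origin on the bench below the middle of the lock's pocket; x points where the shackle points, z up. Plate x -34..52, y -42..42 mm, 8 mm thick; 6 mm lip round the pocket (1.5 mm play). A thin steel hasp leaf runs over it to +y, to a grey key box 94 x 84 x 45 mm high centred at x -2, y 147 mm. A staple (arch of 5 mm rod) stands over the lock's short leg.
- staple_top (a point): Top of the staple arch of the holder, 34 mm above the bench, at x 39.5, y 21 mm of the holder. Its feet are 18 mm apart in y; the shackle's short leg runs through it along x. While the shackle is in, the staple keeps the lock from being lifted.
- lock: Combination padlock, loose, about 0.26 kg, flat in the holder, dial up. Brass body 62 (x) x 58 (y) x 30 mm (z). Origin: centre of its underside, 8 mm above the bench at the start; x points to the shackle, z up through the dial. Black marks on its top round the dial: a long one towards +x (opening notch), two short ones 0.5 and 1.0 rad counter-clockwise of it, seen from above.
- dial_grip (a point): On the dial's axis, 46 mm above the lock's underside (54 mm above the bench at the start), at mid-height of the black round grip of 33 mm diameter, which reaches from 33 to 55 mm above the underside, over a skirt of 47 mm diameter, 3 mm high. It can be gripped at any yaw and is strong enough to lift the lock by.
- dial (a joint): Dial angle, rad, growing clockwise seen from above; stops at 0 and 2.0; starts at 0.2 to 0.9. Its white pointer line stands (1.6 - value) rad counter-clockwise of the lock's +x: at 1.6 it meets the long mark. Sprung clicks at 0.1, 0.6, 1.1, 1.6 draw the dial in from 0.15 rad and hold it within 0.05 when let go; about 0.1 N m carries it on. The shackle is free within about 0.15 rad of 1.6.
- shackle (a joint): How far the shackle is out of the lock, m: 0 shut, 0.030 fully out at a stop (it does not come off). Slides along the lock's +x, takes 3 to 8 N, stays where it is left; blocked within 2 mm unless the dial stands at 1.6. From 0.024 the short leg is clear of the staple and the lock can be lifted straight up.
- shackle_crown (a point): Middle of the shackle's bow: 9 mm steel rod, here along the lock's y, straight for 18 mm. Shut, it is 91 mm along +x from the lock's origin and 16 mm above its underside (24 mm above the bench, nothing beneath); it moves with the shackle. Legs at y +21 (short, in the staple) and -21 mm (long), 33 mm free between them; 55 mm clear from the lock's front face to the bow.
- weight_2: Loose bystander: small metal calibration weight, 17 mm across, 30 mm high, between lock and key box. Origin: centre of its underside.
- spacer_1: Loose bystander: steel block 20 x 35 x 12 mm, on the robot's side of the holder. Origin: centre of its underside.
- clip_a: Loose bystander: black binder clip, 36 x 32 x 56 mm with its wire handles up, right of the shackle. Origin: centre of its underside.

How it is judged:
By the outcome, as a careful person would: the job done as asked, in the order asked, and still so for the second after the job is handed in, while the arm keeps its last pose, push and grip.
It also fails if it takes over 51 s, if anything falls off the work surface, if the arm or the gripper's body presses on something with over 40 N, if the wrist force passes 120 N, or if a joint passes its speed limit or range.

ROBOT

A 6-joint arm with a two-finger parallel gripper is mounted at the origin on a cart in front of the work surface, level with it; the furniture and walls round the work are solid. World frame = base frame: x ahead of the robot, y to its left, z up, the work surface at z = 0. Lengths are in m, angles in rad, forces in N, time in s.
With the tool pointing down it reaches from about 0.375 to 0.9 m from the base axis. Payload 3.1 kg.
Tool frame: the origin (TCP) lies at the very end of the fingers, on their centre line; the grasp point (between the pads) lies 19 mm behind it; y points along the fingers, x is the direction in which the jaws open and shut, and the axes are right-handed (so a half turn about y gives the same grasp; the last joint's range is limited). The gripper opens to 85 mm and grips with 20 to 120 N. Pads are 22 mm wide; open, the fingers measure 114 mm over their backs; the gripper's body (76 mm by 85 mm) begins 54 mm behind the grasp point. The pads swing forward as they close: fully open they stand 13 mm farther back than shut.
Start: joints at [1.159, 0.527, 1.433, -0, 1.181, -0.178], TCP at [0.144, 0.608, 0.231] pointing down, gripper open.
Joint ranges: [-3.08, 3.08], [-0.75, 2.2], [0.22, 2.44], [-1.43, 4.57], [0, 2.65], [-2.85, 2.85]. Speed limits (rad/s): [2.79, 2.79, 3.14, 3.14, 3.14, 3.14].

INTERFACE

Orientations are given as a unit quaternion [w, x, y, z].
In Python, from cell import arm gives the robot as it stands.
- The arm moves only by the tool arm_command, never from a script. Its argument "rows" is a list of rows, each a list of 5 numbers: the opening, from 0 (shut) to 1 (fully open), then the shift along the tool's x, y, z in m, then the turn about the tool's y in rad. In form: [[jaw, tx, ty, tz, roll], ...]. A call has 1 to 20 rows; each row is the pose to reach, as a shift and turn from the pose measured when the call began, along the tool's axes at that moment; what a row does not reach only later rows make up. A row lasts 1/8 s, in which the tool goes at most 62.5 mm and 10.7 degrees, less where a joint would pass 70% of its speed; a pose out of reach is approached as far as the arm can. A call with a gripper value outside its range is refused whole. The fingers move at their own pace and stop on an object; "force" is the grip in N (left out, the last holds). Time passes only in rows, so rows that repeat a pose let the fingers close. It gives the time, the measured TCP pose, the force and the opening at its end, in the units of the state.
- arm.get_obs(): the state, without advancing time (a new reading comes with each control period).
- arm.capture(name): name is "scene" or "top" or "wrist"; returns (picture, depth): 480x640x3 uint8, blue, green, red; 480x640 float32, m along the optical axis (not along the pixel's ray), 0 where there is no reading.
- arm.get_calibration(name): a dict with "K" (3x3 intrinsics, pixels), "extrinsics" (4x4, takes a point from world to camera coordinates). Camera axes: x right, y down, z forward; pixel columns grow to the right and rows downward; lengths in m; the calibration is good to about 2 mm. A picture is of the moment at which its call begins: read the wrist's pose just before it. get_calibration takes no time and is no camera call; for the wrist camera it gives the pose at the moment of the call.
- arm.close_job(): hands the job in, once; it reports no verdict.
The state is a dict: "time_s": time; "joint_pos": joint angles; "qd": joint speeds; "joint_torque": joint torques, N m; "ee_pos": TCP position; "eef_rot": TCP orientation; "wrist_force": force on the tool from outside, world axes, zero at the start; "torque": the same for the moment, N m; "opening": opening from 0.0 (shut) to 1.0 (fully open).
Only numpy, scipy, OpenCV 4.12 (cv2) and the standard library are available. Lean on these libraries where they do the work, as an engineer would, in place of code of your own. Each camera call takes 0.05 s, during which the arm holds its last target.

## Working session

There is one attempt and no reset: what is moved stays moved. The work goes in short steps, Python scripts to look and compute and a tool call to move; the robot and the scene stay as the last step left them, time stands still between calls to the robot, and variables do not carry over. Pictures are saved under pics/ and viewed, and the job is handed in when it is done.

Besides the shell and the picture viewer there is one more tool, called after "Request:" by a JSON object that holds its "op" and its "data". arm_command: Moves the arm, as the interface text tells. Its arguments: {"type":"object","properties":{"rows":{"type":"array"},"force":{"type":"number"}},"required":["rows"]}

```bash
ls; mkdir -p pics; python3 - <<'E'
from cell import arm
import cv2,numpy as np
np.set_printoptions(precision=4,suppress=True)
print(arm.get_obs())
for n in ["scene","top","wrist"]:
    c=arm.get_calibration(n); print(n,c["K"],c["extrinsics"])
    p,d=arm.capture(n); cv2.imwrite(f"pics/{n}0.png",p); np.save(f"{n}0.npy",d)
E
```

```text
pics
{'time_s': 0.0, 'joint_pos': array([ 1.1595,  0.5285,  1.4339, -0.    ,  1.1814, -0.1785]), 'qd': array([-0.0005,  0.0016,  0.0013,  0.0002, -0.0011,  0.0019]), 'joint_torque': array([ -0.0008, -44.2353, -17.8023,  -0.0001,   0.0082,   0.    ]), 'ee_pos': array([0.1439, 0.6075, 0.2303]), 'eef_rot': array([-0.5543,  0.5551,  0.4379, -0.4392]), 'wrist_force': array([-0.1625, -0.3004,  0.3159]), 'torque': array([ 0.0625, -0.0019,  0.01  ]), 'opening': 1.0017577853087216}
scene [[556.1403   0.     313.465 ]
 [  0.     556.1403 240.0586]
 [  0.       0.       1.    ]] [[ 0.9044 -0.4265 -0.01   -0.4602]
 [-0.3244 -0.6723 -0.6654  0.2004]
 [ 0.2771  0.605  -0.7464  0.7691]
 [ 0.      0.      0.      1.    ]]
top [[525.1421   0.     324.6645]
 [  0.     525.1421 236.1985]
 [  0.       0.       1.    ]] [[ 0.0271 -0.9996  0.0099 -0.0231]
 [-0.9952 -0.0279 -0.0934  0.5352]
 [ 0.0937 -0.0073 -0.9956  0.8652]
 [ 0.      0.      0.      1.    ]]
wrist [[355.6317   0.     316.4093]
 [  0.     355.6317 244.6892]
 [  0.       0.       1.    ]] [[ 0.2301  0.9732 -0.0027 -0.6238]
 [ 0.9221 -0.2171  0.3203 -0.0424]
 [ 0.3111 -0.0762 -0.9473  0.381 ]
 [ 0.      0.      0.      1.    ]]
```

View pics/top0.png

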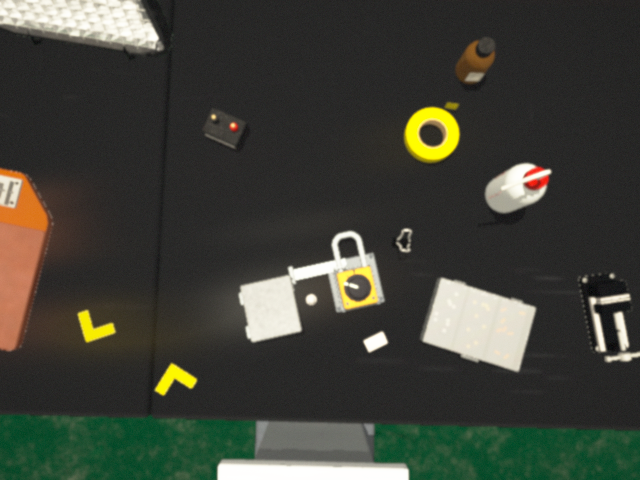

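View pics/scene0.png

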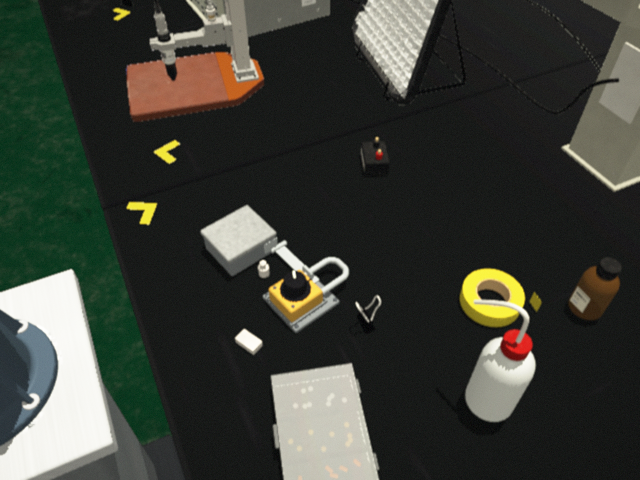

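View pics/wrist0.png

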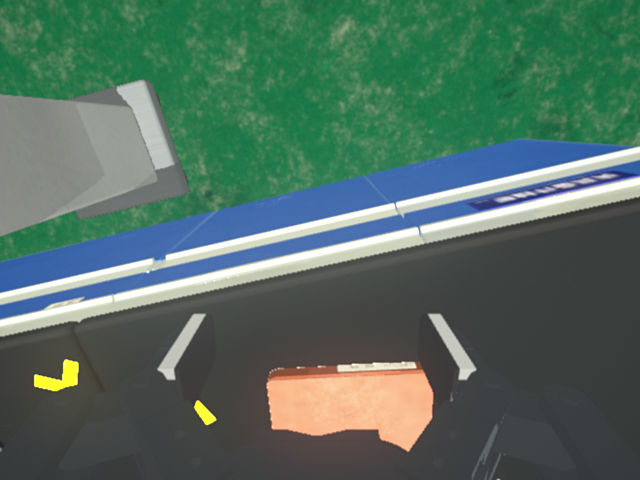

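```bash
cat > h.py <<'E'
import cv2,numpy as np
from scipy.spatial.transform import Rotation as Rn
np.set_printoptions(precision=4,suppress=True)
def R(q): return Rn.from_quat([q[1],q[2],q[3],q[0]]).as_matrix()
def proj(c,P):
    E=c["extrinsics"];p=E[:3,:3]@np.asarray(P,float)+E[:3,3];u=c["K"]@p;return u[:2]/u[2]
def atz(c,uv,z):
    E=c["extrinsics"];r=np.linalg.inv(c["K"])@[uv[0],uv[1],1];d=E[:3,:3].T@r;o=-E[:3,:3].T@E[:3,3]
    return o+d*(z-o[2])/d[2]
def crop(p,x0,y0,x1,y1,k,name): cv2.imwrite(name,cv2.resize(p[y0:y1,x0:x1],None,fx=k,fy=k,interpolation=cv2.INTER_CUBIC))
E
python3 - <<'E'
from h import *
from cell import arm
p=cv2.imread("pics/top0.png"); crop(p,230,220,420,360,4,"pics/top0c.png")
o=arm.get_obs(); print(R(o["eef_rot"]))
E
```

```text
[[ 0.2307 -0.0007 -0.973 ]
 [ 0.973  -0.0015  0.2307]
 [-0.0016 -1.      0.0003]]
```

View pics/top0c.png

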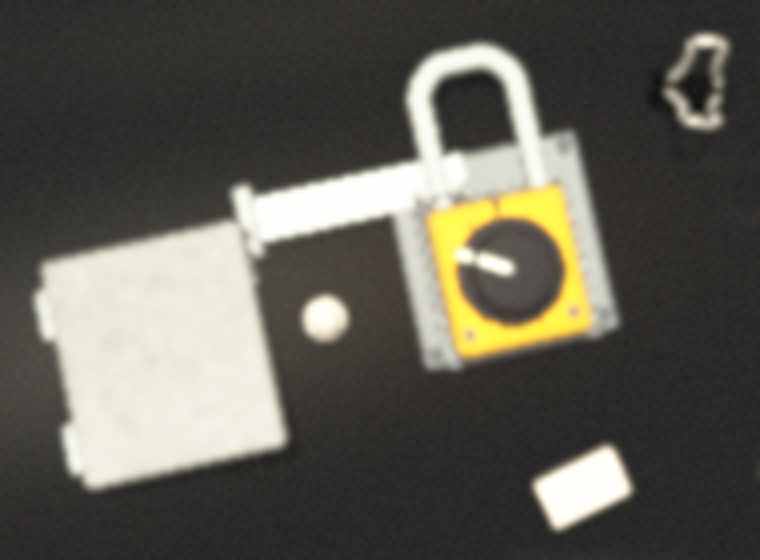

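```bash
cat > m1.py <<'E'
from h import *
from cell import arm
c=arm.get_calibration("top")
f=lambda u,v,z: atz(c,(230+(u-1.5)/4,220+(v-1.5)/4),z)
g=f(511,270,0.063);print("dial",g)
cs=[f(*q,0.038) for q in [(428,208),(562,183),(592,330),(462,358)]];cs=np.array(cs)
print(cs,cs.mean(0))
fx=(cs[0]+cs[1]-cs[2]-cs[3]);print("yaw",np.arctan2(fx[1],fx[0]))
k=f(476,58,0.024);print("crown",k, (k-cs.mean(0)), np.arctan2(*(k-cs.mean(0))[[1,0]]))
pt=f(460,254,0.063);pt2=f(512,270,.063);d=pt-pt2;print("pointer",np.arctan2(d[1],d[0]))
for q in [(325,318,.03),(582,488,.012),(697,82,.03),(243,225,.045),(288,440,.045)]: print(f(*q))
E
python3 m1.py
```

```text
dial [ 0.4513 -0.0629  0.063 ]
[[ 0.4759 -0.0297  0.038 ]
 [ 0.4878 -0.0852  0.038 ]
 [ 0.4275 -0.0987  0.038 ]
 [ 0.4146 -0.0453  0.038 ]] [ 0.4515 -0.0647  0.038 ]
yaw 0.2348604574308463
crown [ 0.5405 -0.049   0.024 ] [ 0.089   0.0158 -0.014 ] 0.17536167600144717
pointer 1.3003424202763512
[0.4292 0.0118 0.03  ]
[ 0.3603 -0.0986  0.012 ]
[ 0.5323 -0.1421  0.03  ]
[0.4667 0.0464 0.045 ]
[0.3799 0.0252 0.045 ]
```

```bash
cat >> h.py <<'E'
def rel(o,P): return R(o["eef_rot"]).T@(np.array(P)-o["ee_pos"])
E
python3 - <<'E'
from h import *
from cell import arm
o=arm.get_obs()
for P in [(.35,.35,.22),(.451,-.063,.18),(.40,-.075,.18)]: print(rel(o,P))
c=arm.get_calibration("wrist")
M=R(o["eef_rot"])
for l in [(0,0,0),(0,.14,0)]: print(proj(c,o["ee_pos"]+M@l))
E_=c["extrinsics"]; print("cam pos in tool",M.T@(-E_[:3,:3].T@E_[:3,3]-o["ee_pos"]), "axis", M.T@E_[2,:3])
E
```

```text
[-0.2031  0.0108 -0.2599]
[-0.5816  0.0514 -0.4535]
[-0.6051  0.0514 -0.4067]
[316.1915 315.7144]
[316.4299 229.3074]
cam pos in tool [ 0.0002 -0.1423  0.0822] axis [-0.0006  0.9472 -0.3207]
```

Request:
{"op": "arm_command", "data": {"rows": [[1,-0.04,0.002,-0.05,0],[1,-0.08,0.004,-0.1,0],[1,-0.12,0.006,-0.155,0],[1,-0.16,0.008,-0.21,0],[1,-0.203,0.011,-0.26,0],[1,-0.25,0.016,-0.285,0.065],[1,-0.3,0.021,-0.31,0.065],[1,-0.35,0.027,-0.335,0.065],[1,-0.4,0.032,-0.36,0.065],[1,-0.45,0.038,-0.385,0.065],[1,-0.5,0.043,-0.41,0.065],[1,-0.55,0.048,-0.435,0.065],[1,-0.582,0.051,-0.4535,0.065],[1,-0.582,0.051,-0.4535,0.065],[1,-0.582,0.051,-0.4535,0.065]], "force": 60}}

```text
time_s: 2.02
ee_pos: [0.4501, -0.0628, 0.1801]
eef_rot: [0.569, -0.568, -0.419, 0.421]
wrist_force: [-0.1, 0.9, -0.4]
opening: 1.0
```

```bash
cat > look.py <<'E'
import sys,pickle
from h import *
from cell import arm
n=sys.argv[1];cam=sys.argv[2]
o=arm.get_obs();c=arm.get_calibration(cam);p,d=arm.capture(cam)
cv2.imwrite(f"pics/{n}.png",p);pickle.dump((o,c,d),open(n+".pkl","wb"));cv2.imwrite(f"pics/{n}.png",p)
M=R(o["eef_rot"])
print(o["time_s"],o["ee_pos"],"yaw",np.arctan2(M[1,0],M[0,0]),o["joint_pos"],o["wrist_force"],o["opening"])
E
python3 look.py w1 wrist
```

```text
2.025 [ 0.4501 -0.0628  0.1801] yaw 1.2726101388016913 [-0.3844  0.3834  1.9012 -0.0019  0.8588 -1.6558] [-0.0992  0.8511 -0.411 ] 1.0000473404783492
```

View pics/w1.png

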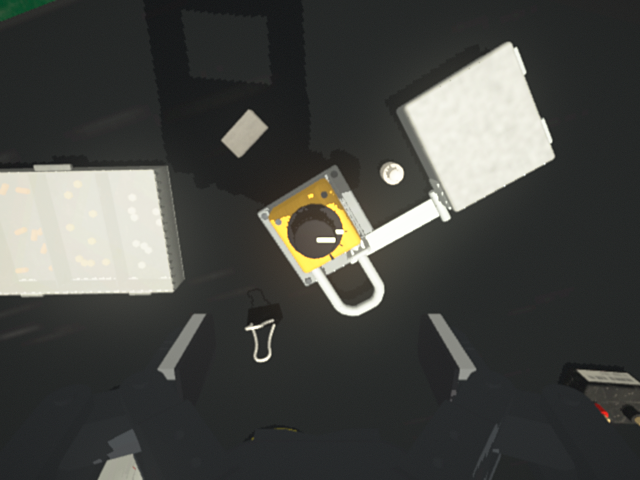

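```bash
python3 - <<'E'
from h import *
crop(cv2.imread("pics/w1.png"),240,150,410,330,4.4,"pics/w1c.png")
E
python3 look.py w1t top; python3 -c "
from h import *
crop(cv2.imread('pics/w1t.png'),290,210,420,340,5,'pics/w1tc.png')"
```

```text
2.075 [ 0.45   -0.0623  0.1802] yaw 1.2736760916465424 [-0.3835  0.383   1.9016 -0.0019  0.8587 -1.6559] [0.2226 0.0011 0.2232] 0.9964041778476472
```

View pics/w1c.png

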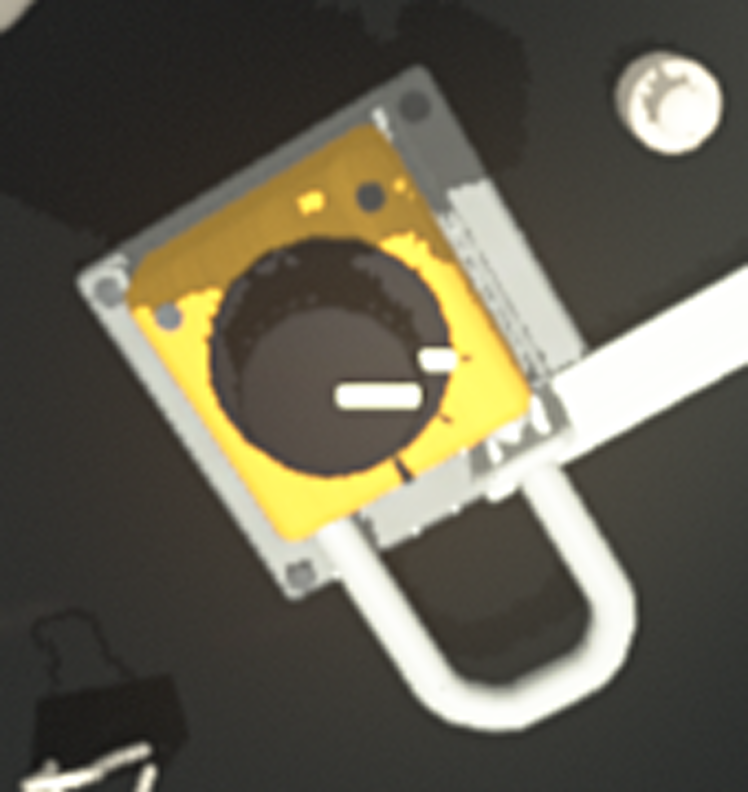

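```bash
cat > m2.py <<'E'
from h import *
import pickle
o,c,d=pickle.load(open("w1.pkl","rb"))
f=lambda u,v,z: atz(c,(240+(u-1.7)/4.4,150+(v-1.7)/4.4),z)
print("dial",f(325,390,.063),"skirt",f(330,355,.041))
cs=np.array([f(*q,.038) for q in [(375,122),(128,288),(290,540),(530,400)]]);print(cs,cs.mean(0))
fx=cs[2]+cs[3]-cs[0]-cs[1];fy=cs[0]+cs[3]-cs[1]-cs[2];print("yaw",np.arctan2(fx[1],fx[0]),np.arctan2(-fy[0],fy[1]), np.linalg.norm(fx)/2,np.linalg.norm(fy)/2)
k=f(500,704,.024);print("crown",k,k-cs.mean(0))
# legs: yaw
a=f(344,540,.024);b=f(428,678,.024);print("legyaw",np.arctan2(*(b-a)[[1,0]]))
a=f(548,490,.024);b=f(608,590,.024);print("legyaw",np.arctan2(*(b-a)[[1,0]]))
p=f(337,396,.063);q=f(420,397,.063);s=f(425,360,.041);t=f(465,357,.038);sk=f(330,355,.041)
for a,b in [(p,q),(sk,s),(sk,t)]: print("ptr",np.arctan2(*(b-a)[[1,0]]))
print("long mark",np.arctan2(*(f(402,468,.038)-sk)[[1,0]]))
print(d[int(150+388/4.4),int(240+300/4.4)])
E
python3 m2.py
```

```text
dial [ 0.4497 -0.0651  0.063 ] skirt [ 0.45   -0.0644  0.041 ]
[[ 0.4114 -0.0441  0.038 ]
 [ 0.4273 -0.0969  0.038 ]
 [ 0.4848 -0.0834  0.038 ]
 [ 0.4705 -0.0308  0.038 ]] [ 0.4485 -0.0638  0.038 ]
yaw 0.22557492670135612 0.27852835430871564 0.05982265730470141 0.05487609833291582
crown [ 0.5398 -0.0541  0.024 ] [ 0.0913  0.0097 -0.014 ]
legyaw 0.21547532656833207
legyaw 0.24495882454499307
ptr 1.2612538350742928
ptr 1.2191098037968413
ptr 1.224152361611202
long mark 0.23342627869482535
0.2734915
```

View pics/w1tc.png

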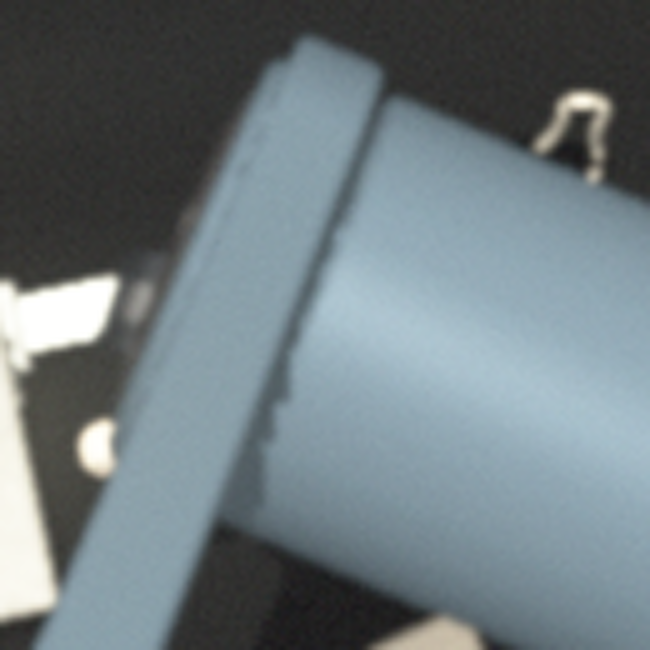

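Request:
{"op": "arm_command", "data": {"rows": [[1,-0.001,0.04,-0.001,0.043],[1,-0.001,0.085,-0.001,0.043],[1,-0.001,0.12,-0.001,0.043],[1,-0.001,0.136,-0.001,0.043],[1,-0.001,0.136,-0.001,0.043],[0.2,-0.001,0.136,-0.001,0.043],[0.2,-0.001,0.136,-0.001,0.043],[0.2,-0.001,0.136,-0.001,0.043],[0.2,-0.001,0.136,-0.001,0.043],[0.2,-0.001,0.136,-0.001,0.043],[0.2,-0.001,0.136,-0.001,0.043],[0.2,-0.001,0.136,-0.001,0.043]], "force": 50}}

```text
time_s: 3.62
ee_pos: [0.451, -0.0636, 0.0454]
eef_rot: [-0.577, 0.578, 0.408, -0.409]
wrist_force: [-0.3, 0.8, 6.5]
opening: 0.364
```

```bash
python3 look.py w2 wrist
```

```text
3.625 [ 0.451  -0.0636  0.0454] yaw 1.2310762399240431 [-0.3854  0.653   1.9967 -0.0029  0.4913 -1.614 ] [-0.2857  0.7601  6.5442] 0.36375212687620384
```

View pics/w2.png

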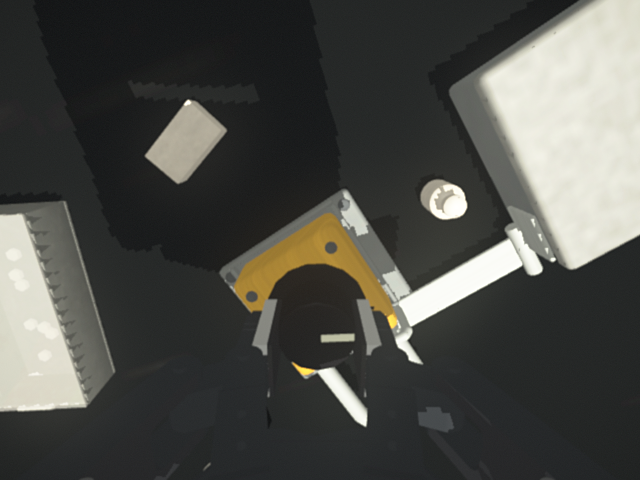

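Request:
{"op": "arm_command", "data": {"rows": [[0.2,0,0,0,0.13],[0.2,0,0,0,0.27],[0.2,0,0,0,0.41],[0.2,0,0,0,0.55],[0.2,0,0,0,0.68],[0.2,0,0,0,0.8],[0.2,0,0,0,0.9],[0.2,0,0,0,0.98],[0.2,0,0,0,1.01],[0.2,0,0,0,1.01],[0.2,0,0,0,1.01]]}}

```text
time_s: 5.05
ee_pos: [0.451, -0.0637, 0.0455]
eef_rot: [-0.702, 0.703, 0.078, -0.078]
wrist_force: [-0.8, -1.1, -0.0]
opening: 0.367
```

```bash
python3 look.py w3 wrist; python3 - <<'E'
from h import *
crop(cv2.imread("pics/w3.png"),220,230,420,390,4,"pics/w3c.png")
from cell import arm; print(arm.get_obs()["torque"])
E
```

```text
5.05 [ 0.451  -0.0637  0.0455] yaw 0.22181178334230703 [-0.3856  0.6528  1.9967 -0.0032  0.4914 -0.6046] [-0.8455 -1.109  -0.0243] 0.36651288912113467
[-0.2164  0.1627  0.0316]
```

View pics/w3c.png

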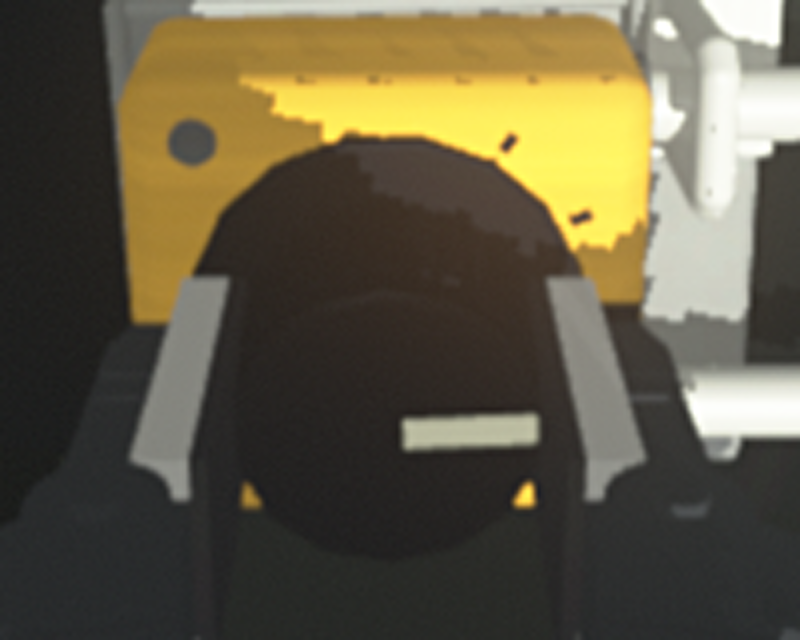

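Request:
{"op": "arm_command", "data": {"rows": [[0.7,0,0,0,0],[0.9,0,0,0,0],[0.9,0,0,0,0],[0.9,0,-0.03,0,0],[0.9,0,-0.08,0,0],[0.9,0.03,-0.11,0,0],[0.9,0.06,-0.12,0,0],[0.5,0.088,-0.12,0,0],[0.5,0.088,-0.12,0,0],[0.5,0.088,-0.12,0,0]]}}

```text
time_s: 6.35
ee_pos: [0.5352, -0.0439, 0.1648]
eef_rot: [-0.703, 0.703, 0.077, -0.079]
wrist_force: [-1.1, 0.0, 0.2]
opening: 0.504
```

```bash
python3 look.py w4 wrist
```

```text
6.35 [ 0.5352 -0.0439  0.1648] yaw 0.22199204436063036 [-0.289   0.5029  1.7178 -0.0022  0.9233 -0.5097] [-1.0979  0.0175  0.1997] 0.5038756221630893
```

View pics/w4.png

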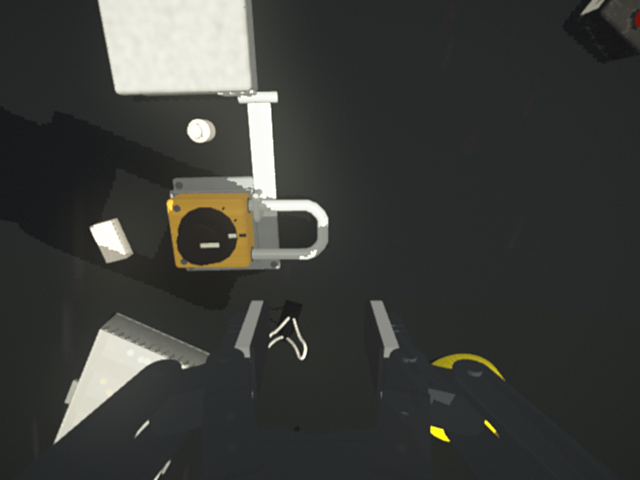

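```bash
python3 - <<'E'
from h import *
crop(cv2.imread("pics/w4.png"),160,160,345,290,4.3,"pics/w4c.png")
E
```

```text
(no output)
```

View pics/w4c.png

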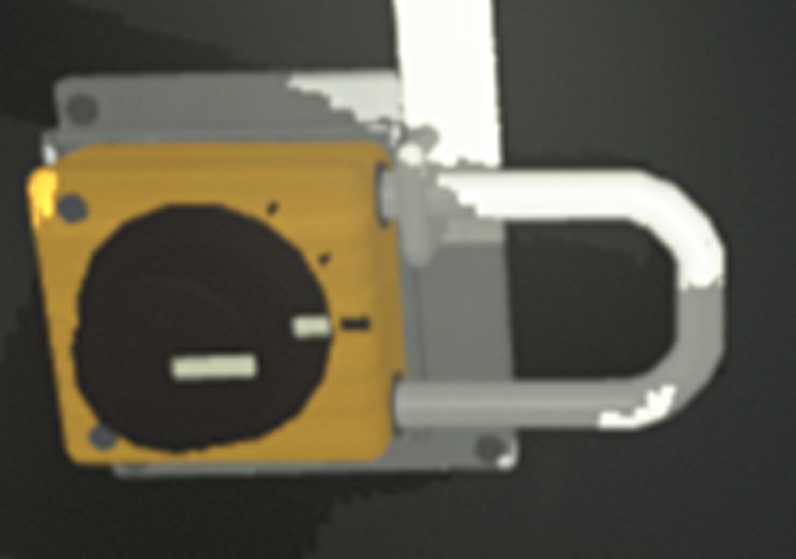

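```bash
python3 - <<'E'
from h import *
import pickle
o,c,d=pickle.load(open("w4.pkl","rb"))
f=lambda u,v,z: atz(c,(160+(u-1.65)/4.3,160+(v-1.65)/4.3),z)
k=f(701,300,.024);print("crown",k,rel(o,k))
a=f(470,193.5,.024);b=f(630,194,.024);print(np.arctan2(*(b-a)[[1,0]]))
a=f(410,403,.024);b=f(630,405,.024);print(np.arctan2(*(b-a)[[1,0]]))
E
```

```text
crown [ 0.5403 -0.0429  0.024 ] [ 0.0056  0.1408 -0.0002]
0.220103312894294
0.21407597451934043
```

Request:
{"op": "arm_command", "data": {"rows": [[0.4,0.0055,0.03,0,0],[0.4,0.0055,0.07,0,0],[0.4,0.0055,0.11,0,0],[0.4,0.0055,0.14,0,0],[0.4,0.0055,0.154,0,0],[0.4,0.0055,0.154,0,0],[0,0.0055,0.154,0,0],[0,0.0055,0.154,0,0],[0,0.0055,0.154,0,0],[0,0.0055,0.154,0,0],[0,0.0055,0.154,0,0]], "force": 50}}

```text
time_s: 7.78
ee_pos: [0.5406, -0.043, 0.0113]
eef_rot: [-0.702, 0.703, 0.078, -0.079]
wrist_force: [0.2, 0.0, 2.4]
opening: 0.088
```

```bash
python3 look.py w5 wrist
```

```text
7.775 [ 0.5406 -0.043   0.0113] yaw 0.22159456127721425 [-0.2846  0.7682  1.7846 -0.0029  0.5896 -0.5038] [0.2272 0.0056 2.3955] 0.0882335092481232
```

View pics/w5.png

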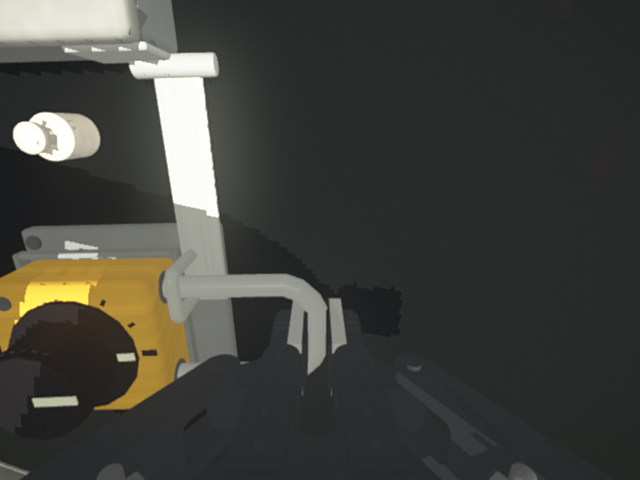

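Request:
{"op": "arm_command", "data": {"rows": [[0,0.004,0,0,0],[0,0.009,0,0,0],[0,0.014,0,0,0],[0,0.019,0,0,0],[0,0.023,0,0,0],[0,0.026,0,0,0],[0,0.028,0,0,0],[0,0.028,0,0,0]]}}

```text
time_s: 8.82
ee_pos: [0.5682, -0.0366, 0.0111]
eef_rot: [-0.702, 0.703, 0.078, -0.078]
wrist_force: [-2.9, 0.9, 1.4]
opening: 0.084
```

Request:
{"op": "arm_command", "data": {"rows": [[0,0.001,0,0,0],[0,0.002,0,0,0],[0,0.003,0,0,0],[0,0.0035,0,0,0],[0,0.0035,0,0,0]]}}

```text
time_s: 9.45
ee_pos: [0.5694, -0.0358, 0.0107]
eef_rot: [0.703, -0.703, -0.076, 0.08]
wrist_force: [-7.1, -1.6, 0.2]
opening: 0.088
```

```bash
python3 look.py w6 wrist
```

```text
9.45 [ 0.5694 -0.0358  0.0107] yaw 0.2219916999367203 [-0.2575  0.788   1.7082 -0.0034  0.6508 -0.4768] [-7.1114 -1.6302  0.172 ] 0.08814344317268147
```

View pics/w6.png

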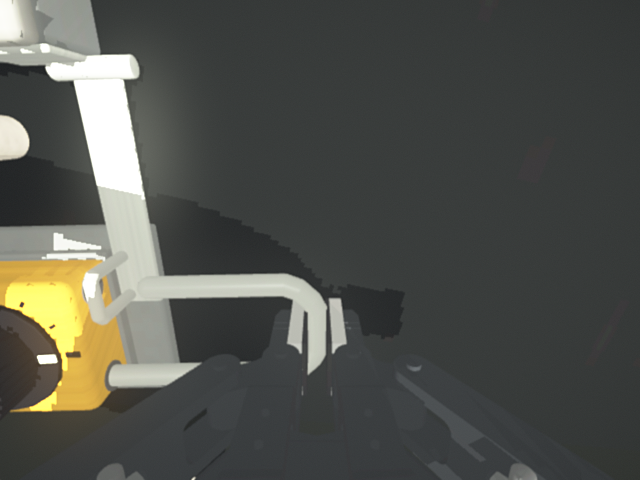

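Request:
{"op": "arm_command", "data": {"rows": [[0,0.002,0,0,0],[0,0.004,0,0,0],[0,0.004,0,0,0],[0,0.004,0,0,0]]}}

```text
time_s: 10.0
ee_pos: [0.5695, -0.035, 0.0098]
eef_rot: [0.703, -0.702, -0.074, 0.084]
wrist_force: [-8.0, -2.6, -0.0]
opening: 0.086
```

Request:
{"op": "arm_command", "data": {"rows": [[0.4,-0.001,0,0,0],[0.4,-0.001,0,0,0],[0.4,-0.001,0,0,0],[0.4,-0.001,-0.04,0,0],[0.8,-0.001,-0.09,0,0],[1,-0.03,-0.12,0,0],[1,-0.07,-0.13,0,0],[1,-0.09,-0.13,0,0],[1,-0.09,-0.13,0,0],[1,-0.09,-0.13,0,0]]}}

```text
time_s: 11.25
ee_pos: [0.4852, -0.0553, 0.1413]
eef_rot: [0.703, -0.703, -0.075, 0.083]
wrist_force: [0.6, -0.1, 0.2]
opening: 1.001
```

```bash
python3 look.py w7 wrist; python3 - <<'E'
from h import *
import pickle
crop(cv2.imread("pics/w7.png"),120,120,440,320,2.5,"pics/w7c.png")
o,c,d=pickle.load(open("w7.pkl","rb"));print(rel(o,(.4508,-.0637,.046)),R(o["eef_rot"]))
E
```

```text
11.25 [ 0.4852 -0.0553  0.1413] yaw 0.22358060182163625 [-0.3399  0.4913  1.8499 -0.0065  0.8109 -0.5589] [ 0.5737 -0.1058  0.2049] 1.0006648234277502
[-0.0343  0.0957 -0.0007] [[ 0.975  -0.0115 -0.2217]
 [ 0.2217 -0.001   0.9751]
 [-0.0114 -0.9999  0.0016]]
```

View pics/w7c.png

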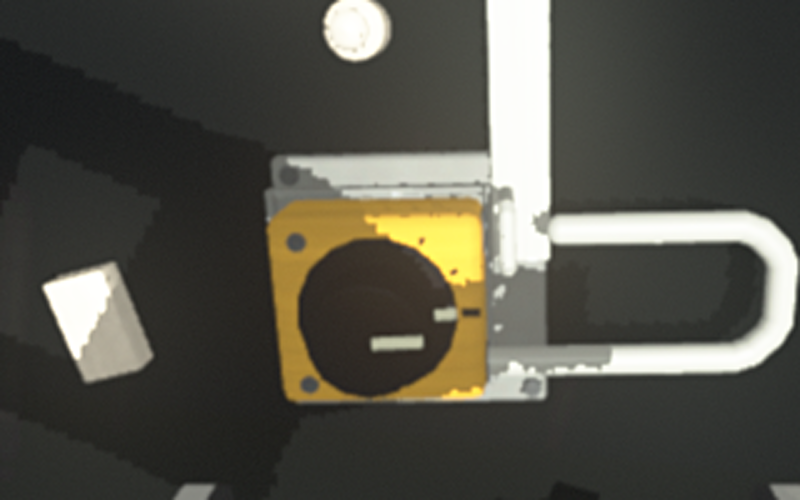

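Request:
{"op": "arm_command", "data": {"rows": [[1,-0.0335,0.02,-0.0007,0],[1,-0.0335,0.055,-0.0007,0],[1,-0.0335,0.085,-0.0007,0],[1,-0.0335,0.096,-0.0007,0],[1,-0.0335,0.096,-0.0007,0],[0.2,-0.0335,0.096,-0.0007,0],[0.2,-0.0335,0.096,-0.0007,0],[0.2,-0.0335,0.096,-0.0007,0],[0.2,-0.0335,0.096,-0.0007,0],[0.2,-0.0335,0.096,-0.0007,0],[0.2,-0.0335,0.096,-0.0007,0],[0.2,-0.0335,0.096,-0.0007,0]], "force": 80}}

```text
time_s: 12.8
ee_pos: [0.4518, -0.0636, 0.0466]
eef_rot: [-0.703, 0.703, 0.075, -0.083]
wrist_force: [-1.3, -0.3, 6.8]
opening: 0.356
```

```bash
python3 look.py w8 wrist;  python3 - <<'E'
from h import *
from cell import arm
o=arm.get_obs();print(R(o["eef_rot"]),o["torque"])
E
```

```text
12.8 [ 0.4518 -0.0636  0.0466] yaw 0.223999653602695 [-0.3821  0.6522  1.9865 -0.011   0.5122 -0.5965] [-1.3339 -0.2699  6.8313] 0.35625625027035196
[[ 0.975  -0.0108 -0.2221]
 [ 0.2221 -0.0015  0.975 ]
 [-0.0108 -0.9999  0.001 ]] [-0.0423  0.0902 -0.005 ]
```

View pics/w8.png

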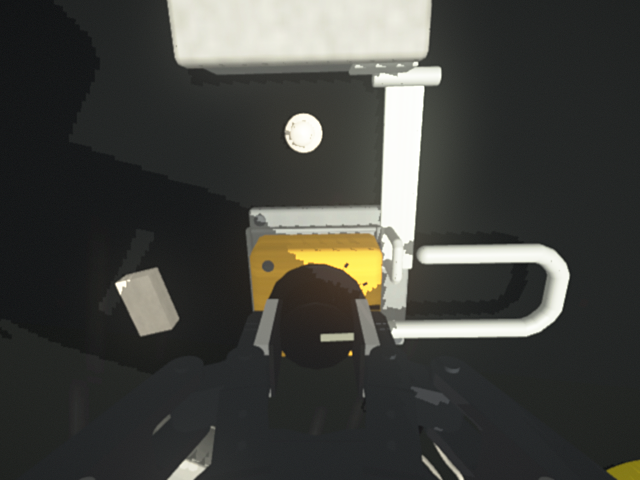

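Request:
{"op": "arm_command", "data": {"rows": [[0.2,0,-0.003,0,0],[0.2,0,-0.008,0,0],[0.2,0,-0.014,0,0],[0.2,0,-0.02,0,0],[0.2,0,-0.025,0,0],[0.2,0,-0.025,0,0]]}}

```text
time_s: 13.6
ee_pos: [0.4523, -0.0636, 0.072]
eef_rot: [-0.702, 0.703, 0.076, -0.083]
wrist_force: [-0.8, 0.0, -3.0]
opening: 0.354
```

```bash
python3 look.py w9 wrist; python3 look.py s9 scene; python3 - <<'E'
from h import *
crop(cv2.imread("pics/s9.png"),180,150,420,350,3,"pics/s9c.png")
E
```

```text
13.6 [ 0.4523 -0.0636  0.072 ] yaw 0.22397800353287178 [-0.3817  0.5979  1.9746 -0.0097  0.5774 -0.5975] [-0.7824  0.0359 -3.035 ] 0.3536075056280615
13.65 [ 0.4521 -0.0636  0.0718] yaw 0.22398971145493018 [-0.3817  0.5984  1.9748 -0.0098  0.5773 -0.5975] [-0.6467  0.7889 -3.1999] 0.35298371963642966
```

View pics/w9.png

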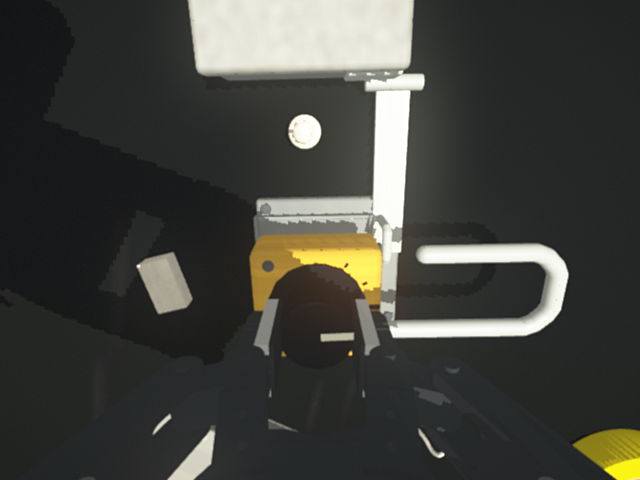

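View pics/s9c.png

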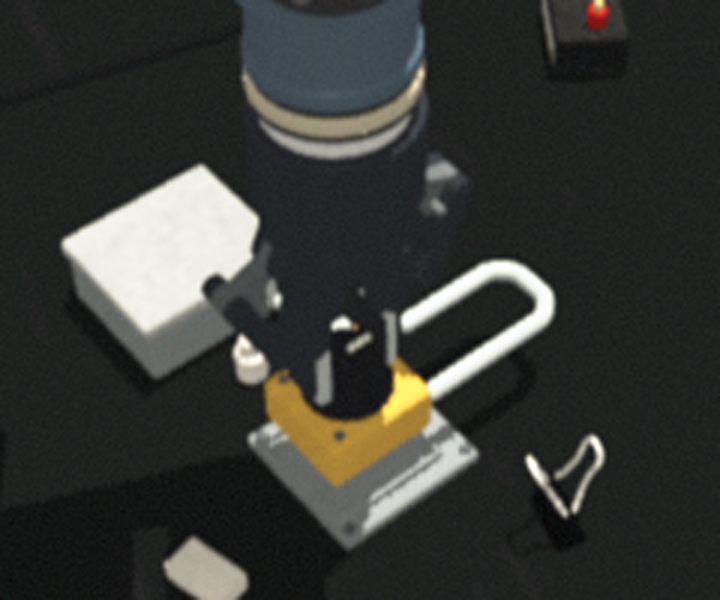

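Request:
{"op": "arm_command", "data": {"rows": [[0.2,0,-0.01,0,0],[0.2,0,-0.025,0,0],[0.2,0,-0.045,0,0],[0.2,0,-0.065,0,0],[0.2,0,-0.085,0,0],[0.2,0,-0.1,0,0],[0.2,0,-0.11,0,0],[0.2,0,-0.115,0,0],[0.2,0,-0.115,0,0],[0.2,0,-0.115,0,0],[0.2,0,-0.115,0,0],[0.2,0,-0.115,0,0]]}}

```text
time_s: 15.2
ee_pos: [0.453, -0.0633, 0.1863]
eef_rot: [0.703, -0.703, -0.075, 0.083]
wrist_force: [-0.3, -0.1, -3.2]
opening: 0.352
```

```bash
python3 look.py w10 wrist; python3 look.py s10 scene; python3 - <<'E'
from h import *
from cell import arm
crop(cv2.imread("pics/s10.png"),180,100,420,350,2.4,"pics/s10c.png")
print(arm.get_obs()["qd"])
E
```

```text
15.2 [ 0.453  -0.0633  0.1863] yaw 0.2240046606780969 [-0.3804  0.3795  1.8816 -0.0069  0.8907 -0.6001] [-0.2562 -0.0629 -3.2162] 0.3516263570570592
15.25 [ 0.4531 -0.0633  0.1864] yaw 0.22400209695948867 [-0.3804  0.3793  1.8815 -0.0069  0.8907 -0.6   ] [ 0.0694 -0.3097 -1.7701] 0.35130472992631717
[ 0.0002 -0.0024  0.0001 -0.0006 -0.0002 -0.0012]
```

View pics/w10.png

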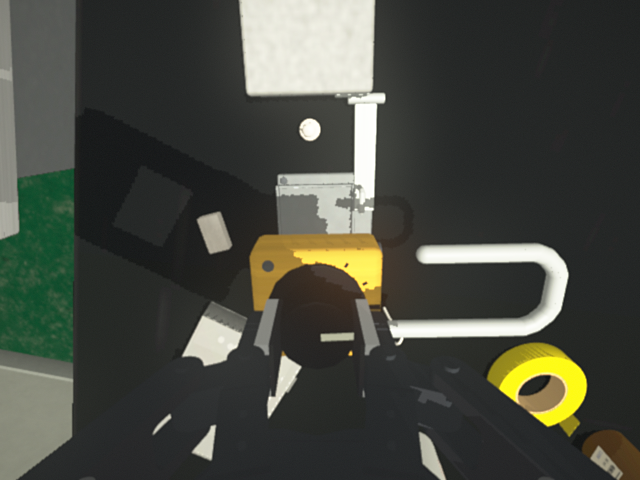

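View pics/s10c.png

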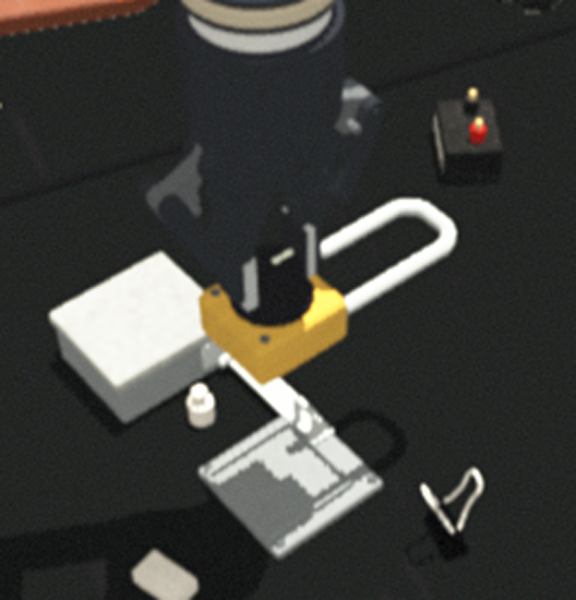

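```bash
python3 -c "
from cell import arm
print(arm.close_job(), arm.get_obs()['time_s'])"
```

```text
the job is handed in; nothing more can be done
the job is handed in; nothing more can be done
```

The padlock is open, out of the holder and held up in the gripper by its dial. I handed the job in at about 15.3 s.

- **Dial:** I turned it clockwise about 1.0 rad, from the click at 0.6 to 1.6. After I let go, and again after the pull, the pictures showed the white pointer at the long mark. I judged the clicks from the pictures and did not log a torque trace through the turn.
- **Shackle:** I pulled it straight out about 30 mm. It then stopped against about 8 N and did not move when I pulled further. The pictures showed the short leg clear of the staple.
- **Lift:** I gripped the dial at 80 N and raised the lock straight up about 140 mm, which puts its underside about 0.147 m above the bench. In the last pictures it was still and looked level with the dial on top, and had not slipped between the last two wrist views.
- **Bystanders:** The weight, steel block and binder clip looked unmoved. I only compared them by eye.

Two small deviations remained:
- The tool was tilted about 0.6° after the hard pull at the stop.
- The fingertips pressed lightly on the dial's skirt, with under 7 N, while gripping.

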